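# Switch off, reload and restart a tin dispenser

## Task

Flip the red toggle switch under the clear guard to off (red dot), and while it stays off load both short blue tins upright into the dispenser, one on top of the other between the guide rods, pressing the pile down until the platform is fully down on its stop. Then flip the switch back to on (green dot) and let go of everything. Do not shift or tip over the tall can, the jar or the carton.

Things in the scene. Friction and masses are not known exactly. Their poses are not given: they have to be found in the camera images.
- bat_pivot (a point): Pivot of the red toggle bat on the fixed control stand (left or right on the table). Axes: x away from the robot, y left, z up, turned by the stand's yaw. Bat: 45 mm from pivot to tip, 9 to 13 mm thick; it swings left-right, 0.45 rad either side of centre. Centred, it points along the panel's normal (-0.616, 0, 0.788) in these axes, its tip 110 mm above the table
- panel (a point): Centre of the face of the grey switch panel from which the bat comes, 4 mm below the pivot along the normal; axes as bat_pivot. 120 mm wide (y), 100 mm long, sloping down towards the robot: its normal leans 38 degrees from vertical towards -x. Only a tool tilted about as much, coming in along the normal, gets to the bat under the guard; the sides are open
- guard_edge (a point): Middle of the lower front edge of the clear splash guard over the switch (a level acrylic sheet edged in blue), 215 mm above the table, 8 mm nearer the robot than the centred bat tip; axes as bat_pivot. The sheet is 180 mm wide (y), 12 mm thick and runs back 178 mm (+x); it stands on two 12 mm posts, 163 mm behind this edge and 50 mm either side
- bat_tip (a point): Outer end of the red toggle bat
- switch (a joint): Toggle angle, rad: +0.45 = on, leaning to the stand's left (+y, green dot); 0 = centre; -0.45 = off, leaning right (-y, red dot). An over-centre spring snaps it to the nearer side; leaving a side takes about 0.11 N m (3 to 4 N sideways 30 mm from the pivot), falling to nothing at centre. It starts on
- cage (a point): Point on the upright axis of the fixed tin dispenser (on the other side of the table from the stand), at the height of its rod tops, 98 mm above the table; axes x, y of the dispenser, z up. Four steel rods 9 mm thick at (+-27, +-27) mm, their top 12 mm leaning out a little; 45 mm gaps face +-x and +-y for the fingers. A 60 mm tin has 4 mm to spare all round
- motor (a point): Top centre of the dispenser's blue motor box, 50 (x) x 70 x 50 mm high, 90 mm from the axis on the +x side; axes as cage. The dispenser's round base plate is 120 mm across and 12 mm high
- platform_top (a point): Centre of the upper face of the round yellow platform (60 mm across) between the rods; at the start 86 mm above the table, 12 mm below the rod tops
- platform (a joint): How far the platform has sunk, m: 0 = up, 0.064 = fully down on its stop (its face 22 mm above the table, top of the two-tin pile 4 mm below the rod tops). Light spring (40 N/m, 0.7 N preload) with a 1.8 N friction brake: the tins' weight does not take it down to the stop, but under the tins it stays where it is pressed to; pressing takes 1 to 4 N
- tin_a_mid (a point): Centre (half-way up) of one of two identical short tins to load, blue band and lid, steel rims: 60 mm diameter, 36 mm high, about 130 g; starts upright on the table. z is its axis
- tin_b_mid (a point): Centre of the other short blue tin, same as the first
- tall_can_mid (a point): Centre of a tall can, green band and bare steel lid, 60 mm diameter, 95 mm high: a bystander, leave alone
- jar: Amber jar with a red lid, 64 mm diameter, 90 mm high; origin at the centre of its underside: a bystander, leave alone
- carton: Orange carton 45 x 80 x 100 mm (x, y, z); origin at the centre of its underside: a bystander, leave alone

How it is judged:
By the outcome, as a careful person would: the job done as asked, in the order asked, and still so for the second after the job is handed in, with the robot touching nothing.
It also fails if it takes over 72 s, if anything falls off the work surface, if the arm or the gripper's body presses on something with over 40 N, if the wrist force passes 120 N, or if a joint passes its speed limit or range.

## Robot

A 6-joint arm with a two-finger parallel gripper is mounted at the origin on the work surface. World frame = base frame: x ahead of the robot, y to its left, z up, the work surface at z = 0. Lengths are in m, angles in rad, forces in N, time in s.
With the tool pointing down it reaches from about 0.225 to 0.875 m from the base axis. Payload 3.4 kg.
Tool frame: the origin (TCP) lies on the centre line of the jaws, within the pads' length; the fingertips stand 11 mm ahead of it and the grasp point (between the pads) lies 8 mm behind it; z points along the fingers, y is the line along which they close (so a half turn about z gives the same grasp; the last joint's range is limited). The gripper opens to 85 mm and grips with 20 to 120 N. Pads are 22 mm wide; open, the fingers measure 114 mm over their backs; the gripper's body (76 mm by 85 mm) begins 54 mm behind the grasp point. The pads swing forward as they close: fully open they stand 13 mm farther back than shut.
Start: joints at [-1.28, 0.276, 1.505, -0, 1.361, -0.121], TCP at [0.23, -0.527, 0.219] pointing down, gripper open.
Joint ranges: [-2.89, 2.89], [-0.75, 2.08], [0.22, 2.7], [-1.18, 4.32], [0.11, 2.71], [-2.7, 2.7]. Speed limits (rad/s): [2.57, 2.57, 3.14, 3.14, 3.14, 3.14].

## Interface

Orientations are given as a unit quaternion [w, x, y, z].
In Python, from rig import manip, eyes, job gives the robot as it stands.
- The arm moves only by the tool drive_tool, never from a script. Its argument "rows" is a list of rows, each a list of 3 entries, a list of its own where there are three numbers: the turn, a rotation vector about the world's x, y, z in rad, then the shift along the world's x, y, z in cm, then the finger opening in cm, from 0 to 8.54. A call has 1 to 8 rows; each row shifts and turns the commanded pose from where the row before left it; what a row does not reach is not made up. A row lasts 1/8 s, in which the tool goes at most 62.5 mm and 10.7 degrees, less where a joint would pass 70% of its speed; a pose out of reach is approached as far as the arm can. A call is refused whole if a number of a shift passes 6.25 or a number of a turn 0.188, either way. A call with a gripper value outside its range is refused whole. The fingers move at their own pace and stop on an object; "force" is the grip in N (left out, the last holds). Time passes only in rows, so rows that do not move let the fingers close. It gives the time, the measured TCP pose, the force, the opening and the grip force at its end, in the units of the state.
- manip.get_state(): the state, without advancing time (a new reading comes with each control period).
- eyes.get_image(name): name is "side" or "top"; returns the picture (420x560x3 uint8, red, green, blue); there is no depth.
- eyes.get_calibration(name): a dict with "camera_matrix" (3x3 intrinsics, pixels), "view" (4x4, takes a point from world to camera coordinates). Camera axes: x right, y up, looking along -z (the intrinsics and any distortion apply to the point x, -y, -z); pixel columns grow to the right and rows downward; lengths in m; the calibration is good to about 2 mm. A picture is of the moment at which its call begins. get_calibration takes no time and is no camera call.
- job.sign_off(): hands the job in; it is judged then, once.
The state is a dict: "clock": time; "qpos": joint angles; "qd": joint speeds; "effort": joint torques, N m; "position": TCP position; "ee_rot": TCP orientation; "contact_force": force on the tool from outside, world axes, zero at the start; "moment": the same for the moment, N m; "width": finger opening in m; "gripper_force": force on a finger pad.
Only numpy, scipy, OpenCV 4.12 (cv2) and the standard library are available. Lean on these libraries where they do the work, as an engineer would, in place of code of your own. Each camera call takes 0.05 s, during which the arm holds its last target. There are 200 camera calls.

## Working session

There is one attempt and no reset: what is moved stays moved. The work goes in short steps, Python scripts to look and compute and a tool call to move; the robot and the scene stay as the last step left them, time stands still between calls to the robot, and variables do not carry over. Pictures are saved under pics/ and viewed, at most 10 in all, crops included, and the job is handed in when it is done.

Besides the shell and the picture viewer there is one more tool, called after "Call:" in YAML: its name, and indented under it one key for each argument. drive_tool: Moves the arm, as the interface text tells. Its arguments: {"type":"object","properties":{"rows":{"type":"array"},"force":{"type":"number"}},"required":["rows"]}

```bash
ls; mkdir -p pics; python3 - <<'E'
from rig import manip, eyes, job
import cv2
for n in ("top","side"):
    im=eyes.get_image(n); cv2.imwrite(f"pics/{n}0.png",cv2.resize(im[:,:,::-1],(800,600),interpolation=cv2.INTER_CUBIC))
    c=eyes.get_calibration(n); print({k:(v.tolist() if hasattr(v,'tolist') else v) for k,v in c.items()})
print(manip.get_state())
E
```

```text
pics
{'camera_matrix': [[389.89074973238945, 0.0, 276.38023703712884], [0.0, 389.89074973238945, 212.0413388547085], [0.0, 0.0, 1.0]], 'view': [[-0.010476721154602853, -0.9999410343314411, -0.002857651836100726, 0.02333145168619266], [0.9895822541393977, -0.010778470463961356, 0.14356457385736157, -0.6559557087984713], [-0.14358690959219442, -0.0013237955375311752, 0.9896368257897126, -0.7417791806196848], [0.0, 0.0, 0.0, 1.0]]}
{'camera_matrix': [[541.4470490789075, 0.0, 281.2719448198855], [0.0, 541.4470490789075, 210.3332902223033], [0.0, 0.0, 1.0]], 'view': [[0.9730389180096217, -0.22954825927509695, -0.022424555791304774, -0.6080581280916793], [0.1498864241576015, 0.5554547975140438, 0.8179266640548406, -0.21722106207888986], [-0.17529781485207416, -0.7992356126840229, 0.574885302930665, -1.0920389009604032], [0.0, 0.0, 0.0, 1.0]]}
{'clock': 0.1, 'qpos': array([-1.27999321e+00,  2.76556282e-01,  1.50602234e+00,  1.40736075e-06,
        1.36074300e+00, -1.20996666e-01]), 'qd': array([-6.64621895e-05, -3.11657580e-03, -5.10591053e-03,  8.63004695e-04,
       -6.56861713e-04,  2.29597833e-03]), 'effort': array([ 2.01228147e-03, -4.17696404e+01, -2.46405923e+01, -1.89210305e-04,
        5.94145444e-03,  3.22518737e-06]), 'position': array([ 0.22999809, -0.52643676,  0.21770597]), 'ee_rot': array([-8.61431150e-04,  9.78877064e-01,  2.04447906e-01, -7.26239590e-05]), 'contact_force': array([ 0.41015819, -0.44930007,  0.17335523]), 'moment': array([-0.01818711, -0.02670678,  0.0367532 ]), 'gripper_force': 0.0, 'width': 0.08533695795971936}
```

View pics/top0.png

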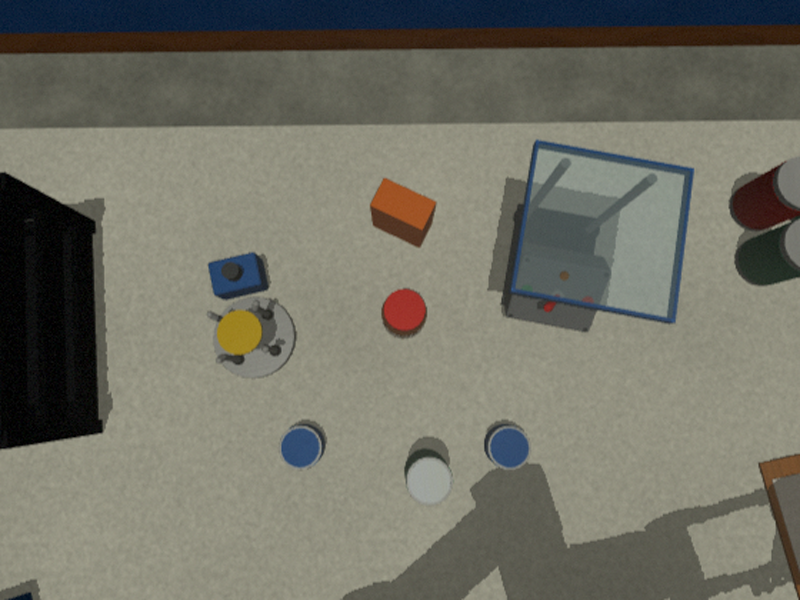

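View pics/side0.png

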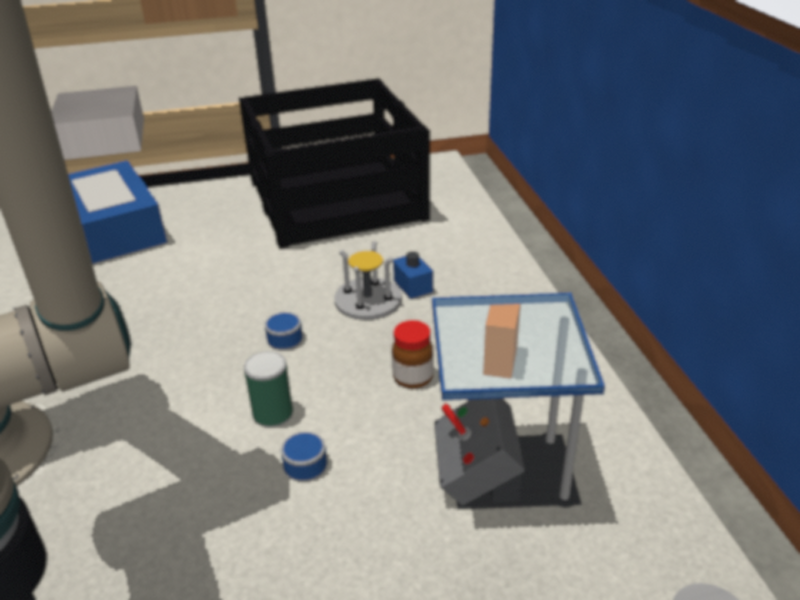

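Top view (800x600 scaled): dispenser left, platform (239,332). Tins are at (302,446) and (508,446), tall can (429,480), jar (404,311), carton (405,205). The stand is on the right under the guard, whose front edge runs (513,292) to (673,321). The bat is near (550,305).

```bash
cat > h.py <<'E'
import numpy as np, cv2
from rig import manip, eyes, job
C={n:eyes.get_calibration(n) for n in("top","side")}
for c in C.values():
    for k in c: c[k]=np.array(c[k])
def ray(n,uv,s=1.4286):
    K=C[n]["camera_matrix"];V=C[n]["view"]
    # resize maps centre (u+.5)*s-.5
    u,v=[(a+.5)/s-.5 for a in uv]
    d=np.linalg.inv(K)@[u,v,1]; d=d*[1,-1,-1]
    R=V[:3,:3]; return -R.T@V[:3,3], R.T@d
def atz(n,uv,z,s=1.4286):
    o,d=ray(n,uv,s); return (o+d*(z-o[2])/d[2]).round(4)
def proj(n,p):
    V=C[n]["view"];q=(V@np.r_[p,1])[:3]*[1,-1,-1]; q=C[n]["camera_matrix"]@q; return q[:2]/q[2]
def two(a,b):
    (o1,d1),(o2,d2)=ray("top",a,1),ray("side",b,1)
    A=np.c_[d1,-d2]; t=np.linalg.lstsq(A,o2-o1,rcond=None)[0]
    p,q=o1+d1*t[0],o2+d2*t[1]; return ((p+q)/2).round(4),np.linalg.norm(p-q).round(4)
E
python3 - <<'E'
from h import *
print({n:[k for k in c] for n,c in C.items()})
t=eyes.get_image("top")[:,:,::-1]; s=eyes.get_image("side")[:,:,::-1]
def crop(im,x,y): return cv2.resize(im[y:y+100,x:x+133],(400,300),interpolation=cv2.INTER_CUBIC)
cv2.imwrite("pics/c1.png",np.vstack([np.hstack([crop(t,100,165),crop(t,345,140)]),np.hstack([crop(s,200,160),crop(s,285,260)])]))
for n,p,z in [("tinL",(302,446),.036),("tinR",(508,446),.036),("can",(429,480),.095),("jar",(404,311),.09),("plat",(239,332),.086),("carton",(405,202),.1),("gL",(513,292),.215),("gR",(673,321),.215),("bL",(537,142),.215),("bR",(692,170),.215)]: print(n,atz("top",p,z))
for n,p,z in [("tinL",(284,324),.036),("tinR",(304,448),.036),("can",(266,365),.095),("jar",(412,333),.09),("plat",(366,261),.086),("gL",(433,298),.227),("gR",(440,390),.227)]: print(n,atz("side",p,z))
E
```

```text
{'top': ['camera_matrix', 'view'], 'side': ['camera_matrix', 'view']}
tinL [0.4591 0.1474 0.036 ]
tinR [ 0.4562 -0.138   0.036 ]
can [ 0.4216 -0.0245  0.095 ]
jar [0.6392 0.0044 0.09  ]
plat [0.6138 0.2254 0.086 ]
carton [0.7871 0.0013 0.1   ]
gL [ 0.643  -0.1156  0.215 ]
gR [ 0.6085 -0.2911  0.215 ]
bL [ 0.819  -0.1506  0.215 ]
bR [ 0.7829 -0.3272  0.215 ]
tinL [0.4611 0.1449 0.036 ]
tinR [ 0.4571 -0.1413  0.036 ]
can [ 0.4237 -0.0264  0.095 ]
jar [ 0.6419 -0.0013  0.09  ]
plat [0.6155 0.221  0.086 ]
gL [ 0.6445 -0.1109  0.227 ]
gR [ 0.6061 -0.2819  0.227 ]
```

View pics/c1.png

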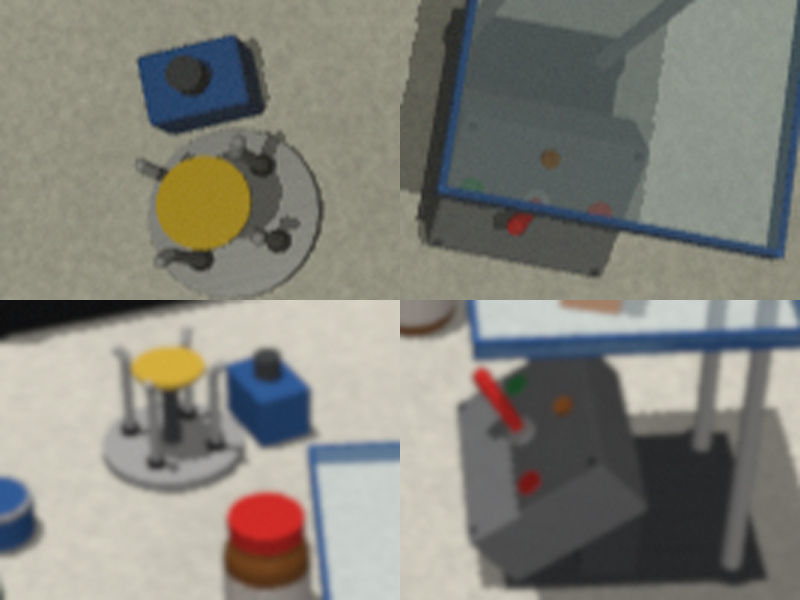

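```bash
python3 - <<'E'
from h import *
from scipy.optimize import least_squares
for n in C: print(n,"cam",ray(n,(400,300))[0].round(3))
im={n:np.mean([eyes.get_image(n).astype(float) for _ in range(4)],axis=0).astype(np.uint8) for n in C}
np.savez("im0.npz",**im)
hsv={n:cv2.cvtColor(im[n],cv2.COLOR_RGB2HSV) for n in C}
def blobs(n,lo,hi,z,amin=60):
    m=cv2.inRange(hsv[n],lo,hi); k,l,st,ce=cv2.connectedComponentsWithStats(m)
    for i in range(1,k):
        if amin<st[i,4]<3000: print(n,st[i].tolist(),ce[i].round(1).tolist(),atz(n,ce[i],z,1))
for n in C:
    print("yellow");blobs(n,(20,130,80),(35,255,255),.086)
    print("blue");blobs(n,(100,110,100),(125,255,255),.036)
    print("red");blobs(n,(0,180,90),(5,255,255),.09,15)
tip=two((383.2,216),(311.9,284.3)); print("tip",tip)
S=1/1.4286
obs=[("top",(383.2,216),(-.025,.0196,.1064)),("side",(311.9,284.3),(-.025,.0196,.1064))]
for n,pts in {"top":[(513,292),(673,321),(537,142),(692,170)],"side":[(433,298),(440,390),(571,293),(602,388)]}.items():
    for p,l in zip(pts,[(-.0357,.09),(-.0357,-.09),(.1423,.09),(.1423,-.09)]): obs.append((n,((p[0]+.5)*S-.5,(p[1]+.5)*S-.5),(*l,.221)))
def f(q,o=obs):
    c,s=np.cos(q[2]),np.sin(q[2])
    return np.concatenate([proj(n,(q[0]+c*a[0]-s*a[1],q[1]+s*a[0]+c*a[1],a[2]))-p for n,p,a in o])
for o in (obs,[a for a in obs if a[0]=="top"],[a for a in obs if a[0]=="side"]):
    r=least_squares(f,[.66,-.2,-.19],args=(o,)); print("stand pivot",r.x.round(4)); print(r.fun.round(1).tolist())
E
```

```text
top cam [0.543 0.015 0.828]
side cam [ 0.433 -0.892  0.792]
yellow
top [152, 217, 32, 32, 780] [167.2, 232.3] [0.6137 0.2252 0.086 ]
blue
top [358, 98, 128, 128, 508] [419.5, 176.0] [ 0.7303 -0.282   0.036 ]
top [146, 177, 35, 28, 488] [163.7, 191.7] [0.7029 0.2492 0.036 ]
top [197, 300, 26, 27, 532] [209.7, 312.9] [0.4575 0.1506 0.036 ]
top [344, 300, 26, 27, 528] [356.2, 313.0] [ 0.4543 -0.1393  0.036 ]
red
top [269, 203, 29, 28, 611] [282.7, 216.4] [0.6415 0.0044 0.09  ]
yellow
side [244, 176, 24, 14, 238] [255.7, 182.1] [0.6149 0.2232 0.086 ]
blue
side [48, 113, 62, 44, 850] [81.2, 136.5] [0.1606 0.7027 0.036 ]
side [276, 180, 26, 16, 207] [288.2, 188.0] [0.7035 0.2519 0.036 ]
side [308, 206, 114, 73, 669] [369.8, 266.4] [ 0.7962 -0.0892  0.036 ]
side [188, 220, 20, 12, 192] [197.4, 225.4] [0.4586 0.1506 0.036 ]
side [199, 304, 26, 18, 371] [211.6, 312.6] [ 0.4555 -0.1386  0.036 ]
red
side [277, 225, 23, 20, 394] [288.0, 234.7] [ 0.64   -0.0072  0.09  ]
side [311, 284, 14, 19, 77] [317.3, 292.8] [ 0.6503 -0.1914  0.09  ]
side [325, 318, 6, 6, 24] [327.4, 320.3] [ 0.648  -0.2618  0.09  ]
tip (array([ 0.64  , -0.1835,  0.106 ]), np.float64(0.004))
stand pivot [ 0.6598 -0.2054 -0.2065]
[-1.1, -0.7, -1.7, -0.8, -2.7, -0.8, -1.1, 0.9, -1.5, -0.7, -0.7, -0.0, -0.8, 2.5, 0.9, 4.7, -0.2, 2.8, 1.6, 2.2]
stand pivot [ 0.6594 -0.2081 -0.1992]
[0.4, -0.4, -0.9, -0.1, 0.8, 0.8, -0.6, -0.2, 0.3, -0.3]
stand pivot [ 0.6619 -0.199  -0.2174]
[-1.5, -3.3, -0.0, 0.3, 0.5, 1.6, 0.2, 1.2, 0.7, 0.0]
```

Call:
drive_tool:
  rows:
    - [[0,0,-0.153],[2.5,3.5,0.5],0]
    - [[0,0,-0.153],[2.5,3.5,0.5],0]
    - [[0,0,-0.153],[2.5,3.5,0.5],0]
    - [[0,0,-0.153],[2.5,3.5,0.5],0]
    - [[-0.033,-0.1625,0],[3,3,0.5],0]
    - [[-0.033,-0.1625,0],[3,3,0.5],0]
    - [[-0.033,-0.1625,0],[3,3,0.5],0]
    - [[-0.033,-0.1625,0],[3,3,0.5],0]

```text
clock: 1.6
position: [0.4508, -0.2663, 0.2599]
ee_rot: [0.034, 0.94, -0.095, 0.327]
contact_force: [1.6, 0.7, -0.3]
width: 0.0001
gripper_force: 0.0
```

```bash
cat >> h.py <<'E'
from scipy.spatial.transform import Rotation as Ro
P=np.array([.6595,-.207,.0745]); YAW=-.20
Rs=Ro.from_euler('z',YAW).as_matrix(); N=Rs@[-.616,0,.788]; Y=Rs@[0,1,0]
def st():
    s=manip.get_state(); w,x,y,z=s["ee_rot"]; R=Ro.from_quat([x,y,z,w]); return s,R
def turnto(Rt):
    s,R=st(); return (Ro.from_matrix(Rt)*R.inv()).as_rotvec()
def stand(): # tool pose for switch: z=-N, y=-Y
    return np.c_[np.cross(-Y,-N),-Y,-N]
def rep():
    s,R=st(); print("t",s["clock"],"p",s["position"].round(4),"w",s["width"].round(4),"F",s["contact_force"].round(1),"q",s["qpos"].round(2)); return s["position"]
E
python3 - <<'E'
from h import *
p=rep(); print("turn",turnto(stand()).round(3))
for h,y in ((.13,.05),(.029,.05),(.029,.012)): t=P+h*N+y*Y; print(t.round(4),((t-p)*100).round(2))
E
```

```text
Traceback (most recent call last):
  File "h.py", line 30, in rep
    s,R=st(); print("t",s["clock"],"p",s["position"].round(4),"w",s["width"].round(4),"F",s["contact_force"].round(1),"q",s["qpos"].round(2)); return s["position"]
                                                                  ^^^^^^^^^^^^^^^^
AttributeError: 'float' object has no attribute 'round'
```

```bash
sed -i 's/s\["width"\].round(4)/round(s["width"],4)/' h.py
python3 - <<'E'
from h import *
p=rep(); print("turn",turnto(stand()).round(3), "n",N.round(3),"y",Y.round(3))
for h,y in ((.13,.05),(.029,.05),(.029,.012)): t=P+h*N+y*Y; print(t.round(4),((t-p)*100).round(2))
E
```

```text
t 1.6 p [ 0.4508 -0.2663  0.2599] w 0.0001 F [ 1.6  0.7 -0.3] q [-1.   -0.11  2.05  0.66  0.82  0.4 ]
turn [0.003 0.006 0.001] n [-0.604  0.122  0.788] y [0.199 0.98  0.   ]
[ 0.5909 -0.1421  0.1769] [14.01 12.42 -8.29]
[ 0.6519 -0.1544  0.0974] [ 20.11  11.18 -16.25]
[ 0.6444 -0.1917  0.0974] [ 19.36   7.46 -16.25]
```

Call:
drive_tool:
  rows:
    - [[0,0,0],[2,3,0],0]
    - [[0,0,0],[2,3,0],0]
    - [[0,0,0],[2.5,3,-1.5],0]
    - [[0,0,0],[2.5,3.4,-2.3],0]
    - [[0,0,0],[2.5,0,-2.2],0]
    - [[0,0,0],[2.5,0,-2.3],0]
    - [[0,0,0],[1.2,-0.2,-1.6],0]
    - [[0,0,0],[0,0,0],0]

```text
clock: 2.6
position: [0.602, -0.1444, 0.1579]
ee_rot: [0.032, 0.941, -0.094, 0.323]
contact_force: [-0.3, 0.5, -0.5]
width: -0.0001
gripper_force: 0.0
```

```bash
cat >> h.py <<'E'
def crops(fn,a,b,w=133):
    h=int(w*.75); o=[]
    for n,(x,y) in (("top",a),("side",b)):
        im=eyes.get_image(n)[:,:,::-1][y:y+h,x:x+w]; o.append(cv2.resize(im,(400,300),interpolation=cv2.INTER_CUBIC))
    cv2.imwrite("pics/"+fn,np.hstack(o))
E
python3 - <<'E'
from h import *
p=rep(); crops("c2.png",(310,130),(250,230),160)
for h,y in ((.029,.05),(.029,.012)): t=P+h*N+y*Y; print(t.round(4),((t-p)*100).round(2))
E
```

```text
t 2.6 p [ 0.602  -0.1444  0.1579] w -0.0001 F [-0.3  0.5 -0.5] q [-0.44  0.14  2.09  0.51  0.3   0.9 ]
[ 0.6519 -0.1544  0.0974] [ 4.99 -1.01 -6.05]
[ 0.6444 -0.1917  0.0974] [ 4.24 -4.73 -6.05]
```

View pics/c2.png

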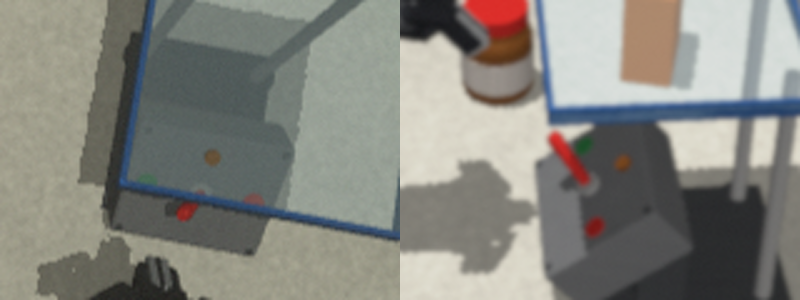

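The closed fingertips are at crop (160,263) in the top view and (475,42) in the side view, left of and above the bat, which is still on.

```bash
python3 - <<'E'
from h import *
p=rep(); f=p-.011*N
print("pred",proj("top",f).round(1),proj("side",f).round(1),"seen",(310+160*.4,130+263*.4),(250+75*.4,230+42*.4), two((374,235.2),(280,246.8)),f)
E
```

```text
t 2.7 p [ 0.602  -0.1449  0.1598] w 0.0003 F [ 0.6  1.2 -0.2] q [-0.44  0.13  2.09  0.51  0.3   0.9 ]
pred [369.8 229.5] [289.1 255.8] seen (374.0, 235.2) (280.0, 246.8) (array([ 0.5943, -0.1466,  0.1762]), np.float64(0.0045)) [ 0.60863405 -0.14624458  0.15112057]
```

Call:
drive_tool:
  rows:
    - [[0,0,0],[1.25,-0.25,-1.5],0]
    - [[0,0,0],[1.25,-0.25,-1.5],0]
    - [[0,0,0],[1.25,-0.25,-1.5],0]
    - [[0,0,0],[1.25,-0.25,-1.5],0]
    - [[0,0,0],[0,0,0],0]

```text
clock: 3.32
position: [0.6522, -0.1552, 0.0998]
ee_rot: [0.032, 0.941, -0.095, 0.324]
contact_force: [-0.9, 0.0, 0.6]
width: -0.0
gripper_force: 0.0
```

Call:
drive_tool:
  rows:
    - [[0,0,0],[-0.2,-1.0,0],0]
    - [[0,0,0],[-0.2,-1.0,0],0]
    - [[0,0,0],[-0.2,-1.0,0],0]
    - [[0,0,0],[0,0,0],0]

```text
clock: 3.82
position: [0.646, -0.1858, 0.1013]
ee_rot: [0.033, 0.94, -0.095, 0.325]
contact_force: [-0.4, -0.8, 0.6]
width: -0.0
gripper_force: 0.0
```

Call:
drive_tool:
  rows:
    - [[0,0,0],[-0.1,-0.5,0],0]
    - [[0,0,0],[-0.1,-0.5,0],0]
    - [[0,0,0],[0,0,0],0]

```text
clock: 4.2
position: [0.6441, -0.1953, 0.0997]
ee_rot: [0.033, 0.941, -0.095, 0.324]
contact_force: [0.9, -0.3, 0.5]
width: 0.0002
gripper_force: 0.0
```

```bash
python3 - <<'E'
from h import *
p=rep(); crops("c3.png",(310,130),(250,230),160)
E
```

```text
t 4.2 p [ 0.6441 -0.1953  0.0997] w 0.0002 F [ 0.9 -0.3  0.5] q [-0.5   0.3   2.07  0.93  0.23  0.41]
```

View pics/c3.png

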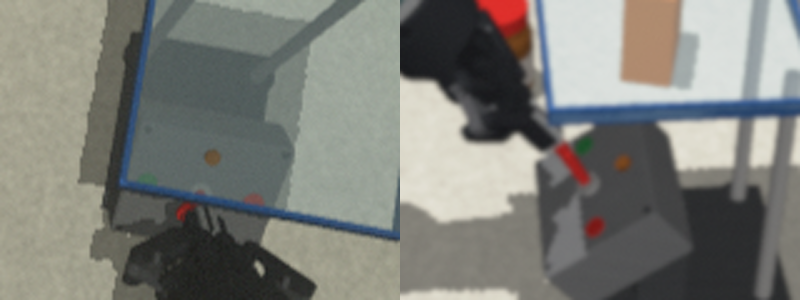

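```bash
python3 - <<'E'
from h import *
p=rep(); f=p-.011*N
print("pred",f.round(4),[((proj("top",f)-[310,130])/.4).round(),((proj("side",f)-[250,230])/.4).round()+[400,0]])
print(two((310+204*.4,130+208*.4),(250+152*.4,230+146*.4)))
for nm,a in (("on",.45),("off",-.45)):
    for L in (.045,.02,0):
        b=P+L*(np.cos(a)*N+np.sin(a)*Y); print(nm,L,b.round(4),((proj("top",b)-[310,130])/.4).round(),((proj("side",b)-[250,230])/.4).round()+[400,0])
o=[]
for n,(x,y) in (("top",(365,180)),("side",(280,260))):
    im=eyes.get_image(n)[:,:,::-1][y:y+60,x:x+53]; o.append(cv2.resize(im,(400,453),interpolation=cv2.INTER_CUBIC))
cv2.imwrite("pics/c4.png",cv2.convertScaleAbs(np.hstack(o),alpha=1.6))
E
```

```text
t 4.3 p [ 0.6441 -0.1949  0.0994] w -0.0003 F [-0.7  0.7  0.4] q [-0.5   0.3   2.07  0.93  0.23  0.41]
pred [ 0.6507 -0.1962  0.0908] [array([194., 201.]), array([571., 160.])]
(array([ 0.6393, -0.1974,  0.1101]), np.float64(0.0066))
on 0.045 [ 0.6389 -0.1829  0.1064] [183. 214.] [550. 135.]
on 0.02 [ 0.6504 -0.1963  0.0887] [193. 202.] [570. 163.]
on 0 [ 0.6595 -0.207   0.0745] [201. 193.] [586. 184.]
off 0.045 [ 0.6311 -0.2212  0.1064] [235. 224.] [555. 173.]
off 0.02 [ 0.6469 -0.2133  0.0887] [216. 206.] [572. 179.]
off 0 [ 0.6595 -0.207   0.0745] [201. 193.] [586. 184.]
```

View pics/c4.png

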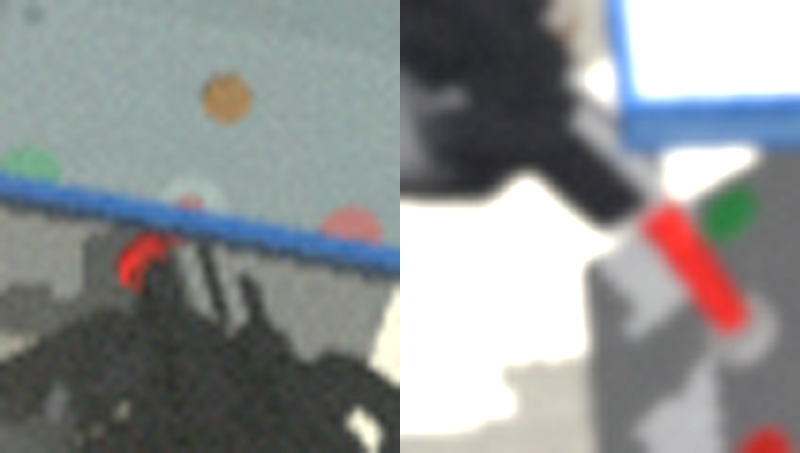

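The fingers sit above the bat: triangulation puts the tips about 22 mm higher along the normal than planned. I'll back off to the left, go 20 mm deeper and push again, watching the force.

Call:
drive_tool:
  rows:
    - [[0,0,0],[0.4,2.0,0],0]
    - [[0,0,0],[0.4,2.0,0],0]
    - [[0,0,0],[0.1,0.5,0],0]
    - [[0,0,0],[0.6,-0.1,-0.8],0]
    - [[0,0,0],[0.3,-0.05,-0.4],0]
    - [[0,0,0],[0,0,0],0]

```text
clock: 5.15
position: [0.6622, -0.1519, 0.0871]
ee_rot: [0.033, 0.941, -0.095, 0.324]
contact_force: [-0.5, 0.2, 0.1]
width: -0.0001
gripper_force: 0.0
```

Call:
drive_tool:
  rows:
    - [[0,0,0],[0.15,-0.05,-0.2],0]
    - [[0,0,0],[0.15,-0.05,-0.2],0]
    - [[0,0,0],[0,0,0],0]

```text
clock: 5.52
position: [0.6652, -0.1526, 0.0834]
ee_rot: [0.033, 0.941, -0.095, 0.324]
contact_force: [0.5, 0.2, -0.9]
width: 0.0002
gripper_force: 0.0
```

Call:
drive_tool:
  rows:
    - [[0,0,0],[-0.2,-1.0,0],0]
    - [[0,0,0],[-0.2,-1.0,0],0]
    - [[0,0,0],[0,0,0],0]

```text
clock: 5.9
position: [0.661, -0.1723, 0.0835]
ee_rot: [0.032, 0.941, -0.095, 0.324]
contact_force: [1.7, 1.3, 0.2]
width: 0.0002
gripper_force: 0.8
```

Call:
drive_tool:
  rows:
    - [[0,0,0],[-0.1,-0.5,0],0]
    - [[0,0,0],[-0.1,-0.5,0],0]

```text
clock: 6.15
position: [0.6591, -0.1825, 0.0836]
ee_rot: [0.033, 0.941, -0.094, 0.324]
contact_force: [-0.4, 1.0, 0.2]
width: 0.0001
gripper_force: 0.4
```

Call:
drive_tool:
  rows:
    - [[0,0,0],[-0.1,-0.5,0],0]
    - [[0,0,0],[-0.1,-0.5,0],0]

```text
clock: 6.4
position: [0.6572, -0.1935, 0.0836]
ee_rot: [0.033, 0.941, -0.095, 0.324]
contact_force: [0.3, 0.8, 0.4]
width: 0.0002
gripper_force: 0.0
```

```bash
cat >> h.py <<'E'
def red():
    for n in C:
        h=cv2.cvtColor(eyes.get_image(n),cv2.COLOR_RGB2HSV); m=cv2.inRange(h,(0,170,80),(6,255,255))|cv2.inRange(h,(174,170,80),(180,255,255))
        k,l,s,c=cv2.connectedComponentsWithStats(m)
        for i in range(1,k):
            if s[i,4]>8: print(n,s[i].tolist(),c[i].round(1).tolist())
    for a in (.45,0,-.45): print(a,[(proj(n,P+L*(np.cos(a)*N+np.sin(a)*Y))).round().tolist() for n in C for L in (.045,0.01)])
E
python3 -c "
from h import *
rep();red()"
```

```text
t 6.4 p [ 0.6572 -0.1935  0.0836] w 0.0002 F [0.3 0.8 0.4] q [-0.48  0.34  2.06  1.05  0.2   0.31]
top [269, 203, 29, 28, 631] [282.7, 216.5]
top [396, 214, 9, 6, 31] [400.5, 216.5]
side [280, 225, 20, 19, 228] [291.6, 232.4]
side [311, 296, 14, 8, 62] [316.7, 299.9]
side [325, 318, 6, 6, 26] [327.4, 320.4]
0.45 [[383.0, 215.0], [389.0, 209.0], [310.0, 284.0], [321.0, 299.0]]
0 [[394.0, 219.0], [391.0, 210.0], [309.0, 290.0], [321.0, 301.0]]
-0.45 [[404.0, 219.0], [393.0, 210.0], [312.0, 299.0], [322.0, 303.0]]
```

The bat now matches the "off" projection in both views. Next I'll withdraw along the normal, untilt and go above the right tin.

Call:
drive_tool:
  rows:
    - [[0,0,0],[0.3,1.5,0],0]
    - [[0,0,0],[-2.4,0.5,3.15],0]
    - [[0,0,0],[-2.4,0.5,3.15],0]
    - [[0,0,0],[-2.4,0.5,3.15],0]
    - [[0.033,0.1625,0],[-4,0.2,2],8.5]
    - [[0.033,0.1625,0],[-4,0.2,2],8.5]
    - [[0.033,0.1625,0],[-3,0.6,1],8.5]
    - [[0.033,0.1625,0],[-2,0.6,0],8.5]

```text
clock: 7.5
position: [0.4603, -0.146, 0.2295]
ee_rot: [-0.0, 0.995, -0.1, 0.004]
contact_force: [0.5, -0.1, -0.7]
width: 0.0729
gripper_force: 0.0
```

Call:
drive_tool:
  rows:
    - [[0,0,0.11],[0,0,-2],8.5]
    - [[0,0,0.11],[0,0,-3],8.5]
    - [[0,0,0.11],[0,0,-3],8.5]
    - [[0,0,0.11],[0,0,-3],8.5]
    - [[0,0,0],[0,0,0],8.5]

```text
clock: 8.12
position: [0.459, -0.1447, 0.1151]
ee_rot: [-0.004, 0.993, 0.12, 0.002]
contact_force: [-0.4, 0.1, 0.1]
width: 0.0849
gripper_force: 0.0
```

```bash
cat >> h.py <<'E'
DY=.233
def down(): # tool down, y along -dispenser y
    y=Ro.from_euler('z',DY).apply([0,-1,0]); return np.c_[np.cross(y,[0,0,-1]),y,[0,0,-1]]
E
python3 - <<'E'
from h import *
p=rep();red()
print("turn",turnto(down()).round(3)); print(((np.array([.455,-.139,.05])-p)*100).round(2))
m=atz("top",(164.2,191.7),.05,1); d=np.array([.6143,.2242]); print("motor",m, np.arctan2(m[1]-d[1],m[0]-d[0]),np.hypot(*(m[:2]-d)))
E
```

```text
t 8.125 p [ 0.459  -0.1447  0.1151] w 0.0849 F [-0.4  0.1  0.1] q [-0.46  0.22  1.86  0.01  1.06  0.87]
top [269, 203, 29, 28, 636] [282.8, 216.6]
top [396, 214, 9, 7, 33] [400.5, 217.1]
side [277, 225, 23, 20, 402] [288.0, 234.8]
side [311, 297, 14, 7, 54] [317.0, 300.0]
side [325, 318, 6, 6, 26] [327.4, 320.4]
0.45 [[383.0, 215.0], [389.0, 209.0], [310.0, 284.0], [321.0, 299.0]]
0 [[394.0, 219.0], [391.0, 210.0], [309.0, 290.0], [321.0, 301.0]]
-0.45 [[404.0, 219.0], [393.0, 210.0], [312.0, 299.0], [322.0, 303.0]]
turn [-0.005  0.008 -0.006]
[-0.4   0.57 -6.51]
motor [0.7001 0.2441 0.05  ] 0.22790513642904936 0.0880775226717918
```

Call:
drive_tool:
  rows:
    - [[-0.005,0.008,-0.006],[-0.4,0.55,0],8.5]
    - [[0,0,0],[0,0,-3],8.5]
    - [[0,0,0],[0,0,-3],8.5]
    - [[0,0,0],[0,0,-1],8.5]
    - [[0,0,0],[0,0,0],8.5]

```text
clock: 8.85
position: [0.457, -0.14, 0.0474]
ee_rot: [0.0, 0.993, 0.117, -0.0]
contact_force: [1.0, 0.1, -0.5]
width: 0.0851
gripper_force: 0.0
```

```bash
python3 - <<'E'
from h import *
p=rep(); crops("c5.png",(300,240),(150,250),120)
for n,o,k in(("top",(300,240),0),("side",(150,250),400)):
    for s in(-1,0,1):
        for z in (-.011,): q=p+[0,0,z]+s*.0425*down()[:,1]; print(n,((proj(n,q)-o)*400/120+[k,0]).round())
    print("tin",((proj(n,[.455,-.139,.036])-o)*400/120+[k,0]).round())
E
```

```text
t 8.85 p [ 0.457  -0.14    0.0474] w 0.0851 F [ 1.   0.1 -0.5] q [-0.44  0.3   1.96 -0.    0.88  0.89]
top [119. 256.]
top [188. 239.]
top [257. 221.]
tin [187. 242.]
side [583. 163.]
side [608. 209.]
side [635. 258.]
tin [605. 209.]
```

View pics/c5.png

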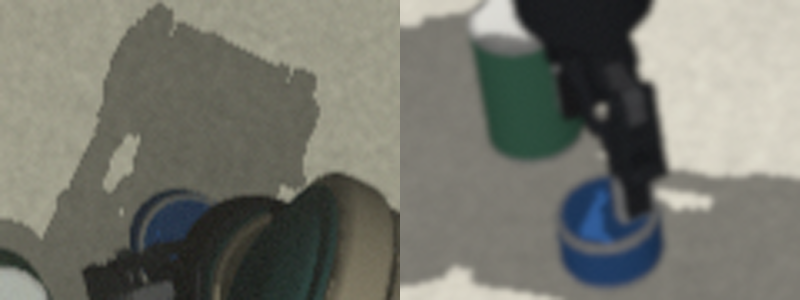

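The near fingertip shows at (630,220) against a predicted (635,258), so the open tips stand about 25 mm higher than nominal. I'll descend in small steps, watching the force.

Call:
drive_tool:
  rows:
    - [[0,0,0],[-0.2,0.1,-1.5],8.5]
    - [[0,0,0],[0,0,-1.5],8.5]
    - [[0,0,0],[0,0,0],8.5]

```text
clock: 9.32
position: [0.4548, -0.1391, 0.0173]
ee_rot: [-0.0, 0.993, 0.117, -0.0]
contact_force: [0.6, 0.0, 0.0]
width: 0.0849
gripper_force: 0.0
```

```bash
python3 - <<'E'
from h import *
p=rep(); crops("c6.png",(300,240),(180,270),80)
for z in (-.011,0,.015):
    q=p+[0,0,z]+.0425*down()[:,1]; print(z,((proj("side",q)-(180,270))*5+[400,0]).round())
E
```

```text
t 9.325 p [ 0.4548 -0.1391  0.0173] w 0.0849 F [0.6 0.  0. ] q [-0.44  0.34  2.   -0.    0.8   0.89]
-0.011 [604. 342.]
0 [601. 322.]
0.015 [598. 295.]
```

View pics/c6.png

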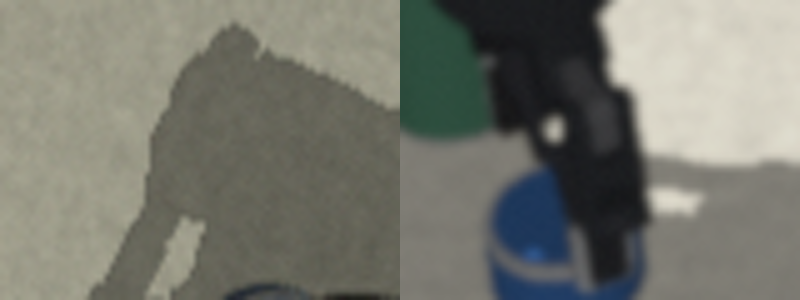

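Call:
drive_tool:
  rows:
    - [[0,0,0],[0,0,-0.8],8.5]
    - [[0,0,0],[0,0,-0.5],8.5]
    - [[0,0,0],[0,0,0],8.5]

```text
clock: 9.8
position: [0.4544, -0.1388, 0.0035]
ee_rot: [-0.0, 0.993, 0.117, -0.001]
contact_force: [-0.4, -0.4, 0.4]
width: 0.0847
gripper_force: 0.0
```

Call:
drive_tool:
  rows:
    - [[0,0,0],[0,0,-0.3],8.5]
    - [[0,0,0],[0,0,-0.3],8.5]
    - [[0,0,0],[0,0,0],8.5]

```text
clock: 10.18
position: [0.4546, -0.1389, -0.0023]
ee_rot: [-0.0, 0.993, 0.117, -0.0]
contact_force: [-0.0, 0.1, -0.5]
width: 0.0852
gripper_force: 0.0
```

Call:
drive_tool:
  rows:
    - [[0,0,0],[0,0,0],5]
    - [[0,0,0],[0,0,0],5]
    - [[0,0,0],[0,0,0],5]
    - [[0,0,0],[0,0,0],5]
  force: 25

```text
clock: 10.68
position: [0.4549, -0.1391, -0.0018]
ee_rot: [0.0, 0.993, 0.117, -0.0]
contact_force: [-0.7, -0.1, 4.2]
width: 0.0589
gripper_force: 27.1
```

Call:
drive_tool:
  rows:
    - [[0,0,0],[0,0,0],7.5]
    - [[0,0,0],[0,0,0.8],7.5]
    - [[0,0,0],[0,0,0],5]
    - [[0,0,0],[0,0,0],5]
    - [[0,0,0],[0,0,0],5]
    - [[0,0,0],[0,0,0],5]
  force: 25

```text
clock: 11.42
position: [0.4554, -0.1393, 0.0068]
ee_rot: [0.0, 0.993, 0.117, 0.0]
contact_force: [-0.7, 0.5, 6.4]
width: 0.0591
gripper_force: 25.6
```

Call:
drive_tool:
  rows:
    - [[0,0,0],[0,0,3],5]
    - [[0,0,0],[0,0,4],5]
    - [[0,0,0],[0,0,4],5]
    - [[0,0,0],[0,0,4],5]
    - [[0,0,0],[0,0,4],5]
    - [[0,0,0],[0,0,0],5]

```text
clock: 12.18
position: [0.4567, -0.1399, 0.1989]
ee_rot: [0.002, 0.993, 0.117, 0.003]
contact_force: [0.4, -0.3, -2.5]
width: 0.0589
gripper_force: 28.6
```

```bash
python3 - <<'E'
from h import *
p=rep();print("turn",turnto(down()).round(3)); print(((np.array([.6143,.2242,.14])-p)*100).round(2))
im=eyes.get_image("side"); cv2.imwrite("pics/s7.png",im[:,:,::-1])
E
```

```text
t 12.175 p [ 0.4567 -0.1399  0.1989] w 0.0589 F [ 0.4 -0.3 -2.5] q [-0.44  0.14  1.74 -0.    1.26  0.89]
turn [ 0.003  0.006 -0.002]
[15.76 36.41 -5.89]
```

Call:
drive_tool:
  rows:
    - [[0.003,0.006,-0.002],[1.4,3.2,0],5]
    - [[0,0,0],[1.6,4,0],5]
    - [[0,0,0],[1.6,4,0],5]
    - [[0,0,0],[1.6,4,0],5]
    - [[0,0,0],[1.6,4,0],5]
    - [[0,0,0],[1.6,4,0],5]
    - [[0,0,0],[1.6,4,0],5]
    - [[0,0,0],[1.6,3.6,0],5]

```text
clock: 13.22
position: [0.5798, 0.1703, 0.1933]
ee_rot: [-0.002, 0.993, 0.117, -0.005]
contact_force: [-0.8, 0.7, -0.7]
width: 0.058
gripper_force: 28.5
```

Call:
drive_tool:
  rows:
    - [[0,0,0],[1.6,3.2,-1],5]
    - [[0,0,0],[1.6,2.4,-2],5]
    - [[0,0,0],[0,0,-2],5]
    - [[0,0,0],[0,0,0],5]

```text
clock: 13.72
position: [0.6101, 0.2246, 0.1415]
ee_rot: [-0.001, 0.993, 0.117, -0.007]
contact_force: [-0.7, 0.0, -1.3]
width: 0.0587
gripper_force: 28.5
```

```bash
python3 - <<'E'
from h import *
p=rep();print("turn",turnto(down()).round(3)); print(((np.array([.6143,.2242,.095])-p)*100).round(2))
crops("c8.png",(130,180),(215,120),80)
for n,o,k in(("top",(130,180),0),("side",(215,120),400)):
    for nm,q in(("tintop",p+[0,0,.0292]),("tinbot",p-[0,0,.0068]),("plat",[.6143,.2242,.086])): print(n,nm,((proj(n,q)-o)*5+[k,0]).round())
E
```

```text
t 13.725 p [0.6101 0.2246 0.1415] w 0.0587 F [-0.7  0.  -1.3] q [0.24 0.44 1.44 0.   1.27 1.58]
turn [-0.001 -0.015 -0.001]
[ 0.42 -0.04 -4.65]
top tintop [118. 249.]
top tinbot [150. 259.]
top plat [189. 260.]
side tintop [584. 159.]
side tinbot [588. 225.]
side plat [602. 310.]
```

View pics/c8.png

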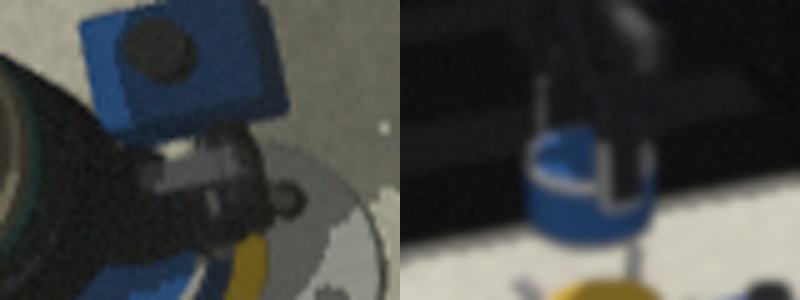

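Held tin spans x 525–658 at the side-view rim, centre about 591 (predicted 584), with the platform around 604. So the tin is about 1.5 mm ahead in x; I'll shift 3 mm in x, straighten the tilt and lower.

Call:
drive_tool:
  rows:
    - [[0,-0.015,0],[0.3,0,0],5]
    - [[0,0,0],[0,0,-2],5]
    - [[0,0,0],[0,0,-1.5],5]
    - [[0,0,0],[0,0,-0.7],5]
    - [[0,0,0],[0,0,0],5]

```text
clock: 14.45
position: [0.6156, 0.2248, 0.1036]
ee_rot: [-0.001, 0.993, 0.116, 0.004]
contact_force: [-0.9, -0.0, -1.5]
width: 0.0585
gripper_force: 28.5
```

Call:
drive_tool:
  rows:
    - [[0,0,0],[0,0,-0.4],5]
    - [[0,0,0],[0,0,-0.4],5]
    - [[0,0,0],[0,0,0],5]

```text
clock: 14.82
position: [0.6156, 0.225, 0.0957]
ee_rot: [-0.001, 0.993, 0.116, 0.004]
contact_force: [0.9, 0.4, -1.0]
width: 0.0591
gripper_force: 28.5
```

```bash
python3 -c "
from h import *
p=rep();print(turnto(down()).round(3))"
```

```text
t 14.825 p [0.6156 0.225  0.0957] w 0.0591 F [ 0.9  0.4 -1. ] q [0.24 0.47 1.51 0.   1.15 1.58]
[-0.003  0.008 -0.   ]
```

Call:
drive_tool:
  rows:
    - [[0,0.008,0],[-0.2,-0.05,0],5]
    - [[0,0,0],[0,0,-0.4],5]
    - [[0,0,0],[0,0,-0.4],5]
    - [[0,0,0],[0,0,-0.4],5]
    - [[0,0,0],[0,0,0],5]

```text
clock: 15.45
position: [0.6137, 0.2244, 0.0835]
ee_rot: [-0.001, 0.993, 0.116, 0.0]
contact_force: [-0.5, -0.1, -0.7]
width: 0.0587
gripper_force: 28.6
```

Call:
drive_tool:
  rows:
    - [[0,0,0],[0,0,-0.5],5]
    - [[0,0,0],[0,0,-0.5],5]
    - [[0,0,0],[0,0,0],5]

```text
clock: 15.82
position: [0.6135, 0.2244, 0.0732]
ee_rot: [-0.001, 0.993, 0.116, -0.0]
contact_force: [-0.5, 0.2, -1.6]
width: 0.0588
gripper_force: 28.5
```

```bash
cat >> h.py <<'E'
def blob(n,lo,hi,box,amin=8):
    x,y,w,h=box; m=cv2.inRange(cv2.cvtColor(eyes.get_image(n),cv2.COLOR_RGB2HSV)[y:y+h,x:x+w],lo,hi); k,l,s,c=cv2.connectedComponentsWithStats(m)
    for i in range(1,k):
        if s[i,4]>=amin: print(n,"bbox",(s[i,:4]+[x,y,0,0]).tolist(),"n",s[i,4],(c[i]+[x,y]).round(1).tolist())
YEL=((18,110,50),(36,255,255)); BLU=((100,100,40),(125,255,255)); DISP=(225,130,85,90)
E
python3 - <<'E'
from h import *
p=rep()
print("yel");blob("side",*YEL,DISP);print("blu");blob("side",*BLU,DISP)
for nm,z in (("tintop",p[2]+.0292),("tinbot",p[2]-.0068),("plat86",.086),("bot at .086 top",.122)):
    print(nm,proj("side",[p[0],p[1],z]).round(1), "near edge",proj("side",[p[0]+.006,p[1]-.029,z]).round(1))
a=np.load("im0.npz")["side"]
g=eyes.get_image("side"); cv2.imwrite("pics/s9.png",g[:,:,::-1])
# column profile through tin centre
for x in (248,252,256): print(x,[(y,*g[y,x].tolist()) for y in range(150,205,3)])
E
```

```text
t 15.825 p [0.6135 0.2244 0.0732] w 0.0588 F [-0.5  0.2 -1.6] q [0.24 0.49 1.54 0.   1.11 1.58]
yel
blu
side bbox [245, 171, 12, 10] n 93 [251.0, 175.6]
side bbox [276, 180, 26, 28] n 526 [288.8, 194.0]
side bbox [244, 183, 22, 10] n 104 [254.6, 188.1]
side bbox [303, 208, 7, 12] n 36 [304.6, 212.4]
tintop [254.6 176.2] near edge [259.4 182. ]
tinbot [255.4 188.6] near edge [260.1 194.5]
plat86 [255.  181.9] near edge [259.7 187.8]
bot at .086 top [254.2 169.3] near edge [259. 175.]
248 [(150, 20, 21, 23), (153, 22, 23, 24), (156, 25, 25, 28), (159, 25, 26, 28), (162, 23, 24, 25), (165, 24, 23, 23), (168, 24, 25, 26), (171, 54, 64, 80), (174, 35, 60, 97), (177, 31, 59, 97), (180, 87, 108, 143), (183, 88, 95, 108), (186, 90, 99, 117), (189, 108, 110, 114), (192, 90, 92, 96), (195, 146, 141, 131), (198, 147, 146, 144), (201, 145, 143, 142), (204, 116, 115, 114)]
252 [(150, 25, 25, 28), (153, 26, 27, 30), (156, 24, 25, 27), (159, 25, 26, 28), (162, 22, 23, 24), (165, 20, 20, 21), (168, 26, 26, 27), (171, 36, 52, 78), (174, 27, 52, 85), (177, 26, 50, 84), (180, 49, 70, 104), (183, 100, 105, 115), (186, 36, 61, 96), (189, 53, 68, 92), (192, 68, 78, 94), (195, 107, 102, 86), (198, 121, 119, 117), (201, 107, 106, 104), (204, 96, 95, 94)]
256 [(150, 27, 29, 31), (153, 21, 21, 24), (156, 19, 20, 23), (159, 17, 18, 19), (162, 26, 27, 29), (165, 44, 44, 44), (168, 46, 46, 46), (171, 31, 37, 49), (174, 43, 51, 64), (177, 65, 72, 83), (180, 64, 70, 82), (183, 85, 87, 92), (186, 49, 66, 94), (189, 31, 57, 95), (192, 43, 63, 95), (195, 106, 97, 68), (198, 48, 47, 46), (201, 44, 46, 47), (204, 44, 46, 47)]
```

Tin rim and bottom rows (183/194) match the prediction, with platform yellow just below at row 195. So the tin is seated and the platform is sinking. I'll press a little more, then release.

Call:
drive_tool:
  rows:
    - [[0,0,0],[0,0,-0.4],5]
    - [[0,0,0],[0,0,-0.4],5]
    - [[0,0,0],[0,0,0],5]
    - [[0,0,0],[0,0,0],7.2]
    - [[0,0,0],[0,0,0],7.2]
    - [[0,0,0],[0,0,1.5],7.2]
    - [[0,0,0],[0,0,3],7.2]
    - [[0,0,0],[0,0,3],7.2]

```text
clock: 16.98
position: [0.6141, 0.2245, 0.1429]
ee_rot: [-0.002, 0.993, 0.116, 0.001]
contact_force: [0.6, -0.1, -0.7]
width: 0.072
gripper_force: 0.0
```

Call:
drive_tool:
  rows:
    - [[0,0,0],[0,0,4],8.5]
    - [[0,0,0],[-2,-1,2],8.5]
    - [[0,0,0],[-4,-2,0],8.5]
    - [[0,0,0],[-4,-2,0],8.5]
    - [[0,0,0],[-3,-1.4,0],8.5]
    - [[0,0,0],[-2.5,-1,-2],8.5]
    - [[0,0,0],[0,0,0],8.5]

```text
clock: 17.85
position: [0.4563, 0.1499, 0.1811]
ee_rot: [-0.001, 0.993, 0.116, -0.001]
contact_force: [-0.3, 0.9, 0.3]
width: 0.0848
gripper_force: 0.0
```

```bash
python3 - <<'E'
from h import *
p=rep();print("turn",turnto(down()).round(3)); print(((np.array([.458,.1506,.06])-p)*100).round(2))
for n,b in (("side",DISP),("top",(130,170,80,100))):
    print("yel");blob(n,*YEL,b);print("blu");blob(n,*BLU,b)
for z in (.086,.094,.1): print(z,[proj(n,[.6143,.2242,z]).round(1) for n in C])
red()
E
```

```text
t 17.85 p [0.4563 0.1499 0.1811] w 0.0848 F [-0.3  0.9  0.3] q [0.17 0.16 1.76 0.   1.22 1.51]
turn [-0.003 -0.001  0.   ]
[  0.17   0.07 -12.11]
yel
side bbox [256, 197, 8, 3] n 12 [259.7, 198.1]
blu
side bbox [246, 174, 19, 10] n 157 [255.0, 178.8]
side bbox [276, 180, 26, 28] n 530 [288.8, 193.8]
side bbox [252, 185, 15, 11] n 116 [259.4, 190.4]
side bbox [244, 186, 4, 8] n 18 [245.6, 189.1]
side bbox [303, 209, 7, 6] n 23 [305.3, 210.7]
yel
blu
top bbox [146, 177, 37, 32] n 679 [164.6, 192.8]
top bbox [153, 219, 27, 27] n 582 [166.1, 232.2]
0.086 [array([167.8, 232. ]), array([255.3, 181.9])]
0.094 [array([166.6, 231.6]), array([255.2, 179.2])]
0.1 [array([165.7, 231.3]), array([255. , 177.1])]
top [269, 203, 29, 28, 642] [282.8, 216.7]
top [399, 216, 6, 5, 20] [401.5, 218.0]
side [277, 225, 23, 20, 402] [288.0, 234.8]
side [311, 297, 14, 7, 54] [317.0, 300.0]
side [325, 318, 6, 6, 28] [327.5, 320.5]
0.45 [[383.0, 215.0], [389.0, 209.0], [310.0, 284.0], [321.0, 299.0]]
0 [[394.0, 219.0], [391.0, 210.0], [309.0, 290.0], [321.0, 301.0]]
-0.45 [[404.0, 219.0], [393.0, 210.0], [312.0, 299.0], [322.0, 303.0]]
```

Tin A sits in the cage with its lid centred and its top at about 0.095. Now tin B.

Call:
drive_tool:
  rows:
    - [[0,0,0],[0.15,0.05,-4],8.5]
    - [[0,0,0],[0,0,-4],8.5]
    - [[0,0,0],[0,0,-4],8.5]
    - [[0,0,0],[0,0,-2.5],8.5]
    - [[0,0,0],[0,0,-2],8.5]
    - [[0,0,0],[0,0,-1],8.5]
    - [[0,0,0],[0,0,0],8.5]

```text
clock: 19.02
position: [0.4606, 0.1511, 0.0056]
ee_rot: [-0.001, 0.993, 0.116, 0.0]
contact_force: [0.0, -0.6, 0.5]
width: 0.0848
gripper_force: 0.0
```

Call:
drive_tool:
  rows:
    - [[0,0,0],[0,0,0],5]
    - [[0,0,0],[0,0,0],5]
    - [[0,0,0],[0,0,0],5]
    - [[0,0,0],[0,0,0],5]
    - [[0,0,0],[0,0,0],5]
  force: 25

```text
clock: 19.65
position: [0.4613, 0.1511, 0.007]
ee_rot: [-0.002, 0.993, 0.116, 0.002]
contact_force: [-1.2, -1.5, 6.6]
width: 0.059
gripper_force: 26.9
```

Call:
drive_tool:
  rows:
    - [[0,0,0],[0,0,3],5]
    - [[0,0,0],[0,0,4],5]
    - [[0,0,0],[0,0,4],5]
    - [[0,0,0],[0,0,4],5]
    - [[0,0,0],[3,1.4,2],5]
    - [[0,0,0],[4,1.9,0],5]
    - [[0,0,0],[4,1.9,0],5]
    - [[0,0,0],[3,1.5,0],5]

```text
clock: 20.65
position: [0.6016, 0.2186, 0.1757]
ee_rot: [-0.002, 0.993, 0.116, 0.001]
contact_force: [1.1, -0.1, 0.1]
width: 0.0589
gripper_force: 28.0
```

Call:
drive_tool:
  rows:
    - [[0,0,0],[1.6,0.7,0],5]
    - [[0,0,0],[0,0,0],5]
    - [[0,0,0],[0,0,-1],5]
    - [[0,0,0],[0,0,0],5]

```text
clock: 21.15
position: [0.6144, 0.2243, 0.1647]
ee_rot: [-0.001, 0.993, 0.116, -0.001]
contact_force: [-0.3, 0.4, -0.8]
width: 0.0586
gripper_force: 28.0
```

```bash
python3 - <<'E'
from h import *
p=rep();print("turn",turnto(down()).round(3)); print(((np.array([.6143,.2242,.105])-p)*100).round(2))
blob("side",*BLU,(225,100,60,100))
for nm,z in (("tintop",p[2]+.0292),("tinbot",p[2]-.0068)): print(nm,proj("side",[p[0],p[1],z]).round(1))
E
```

```text
t 21.15 p [0.6144 0.2243 0.1647] w 0.0586 F [-0.3  0.4 -0.8] q [0.24 0.43 1.41 0.   1.31 1.58]
turn [-0.002 -0.003  0.   ]
[-0.01 -0.01 -5.97]
side bbox [242, 137, 13, 11] n 104 [248.6, 142.4]
side bbox [239, 149, 28, 12] n 197 [251.0, 155.4]
side bbox [246, 175, 19, 9] n 146 [255.0, 178.9]
side bbox [276, 180, 9, 20] n 157 [280.5, 189.4]
side bbox [252, 185, 15, 11] n 115 [259.3, 190.5]
side bbox [245, 186, 3, 8] n 16 [245.8, 189.4]
tintop [253.1 142.8]
tinbot [253.8 156.3]
```

Call:
drive_tool:
  rows:
    - [[0,0,0],[0.15,0,-2.5],5]
    - [[0,0,0],[0,0,-2],5]
    - [[0,0,0],[0,0,-1.2],5]
    - [[0,0,0],[0,0,-0.4],5]
    - [[0,0,0],[0,0,-0.4],5]
    - [[0,0,0],[0,0,0],5]

```text
clock: 21.95
position: [0.6181, 0.2251, 0.1014]
ee_rot: [-0.002, 0.993, 0.116, 0.001]
contact_force: [-0.2, -0.3, -0.7]
width: 0.0588
gripper_force: 28.1
```

Call:
drive_tool:
  rows:
    - [[0,0,0],[0,0,-0.4],5]
    - [[0,0,0],[0,0,-0.4],5]
    - [[0,0,0],[0,0,-0.4],5]
    - [[0,0,0],[0,0,0],5]

```text
clock: 22.45
position: [0.6177, 0.2249, 0.0885]
ee_rot: [-0.001, 0.993, 0.116, 0.0]
contact_force: [0.2, 0.9, -0.8]
width: 0.0588
gripper_force: 28.1
```

Call:
drive_tool:
  rows:
    - [[0,0,0],[0,0,-0.5],5]
    - [[0,0,0],[0,0,-0.5],5]
    - [[0,0,0],[0,0,0],5]

```text
clock: 22.82
position: [0.6175, 0.2249, 0.0782]
ee_rot: [-0.001, 0.993, 0.116, -0.0]
contact_force: [0.2, 0.5, -0.7]
width: 0.0585
gripper_force: 28.1
```

```bash
python3 - <<'E'
from h import *
p=rep()
blob("side",*BLU,(225,120,50,100)); blob("side",*YEL,DISP,3)
for nm,z in (("tintop",p[2]+.0292),("tinbot",p[2]-.0068)): print(nm,proj("side",[p[0],p[1],z]).round(1))
E
```

```text
t 22.825 p [0.6175 0.2249 0.0782] w 0.0585 F [ 0.2  0.5 -0.7] q [0.24 0.49 1.52 0.   1.13 1.58]
side bbox [246, 169, 12, 11] n 101 [251.9, 173.9]
side bbox [245, 181, 22, 11] n 119 [255.1, 186.5]
side bbox [253, 193, 15, 11] n 110 [259.9, 198.4]
side bbox [245, 194, 4, 8] n 20 [246.2, 197.2]
tintop [256.1 174.2]
tinbot [256.8 186.6]
```

Call:
drive_tool:
  rows:
    - [[0,0,0],[0,0,-0.4],5]
    - [[0,0,0],[0,0,-0.4],5]
    - [[0,0,0],[0,0,-0.3],5]
    - [[0,0,0],[0,0,0],5]

```text
clock: 23.42
position: [0.6178, 0.225, 0.0676]
ee_rot: [-0.001, 0.993, 0.116, 0.0]
contact_force: [0.1, -0.5, -0.6]
width: 0.059
gripper_force: 28.1
```

Call:
drive_tool:
  rows:
    - [[0,0,0],[0,0,0],7.2]
    - [[0,0,0],[0,0,0],7.2]
    - [[0,0,0],[0,0,1.5],7.2]
    - [[0,0,0],[0,0,3],7.2]
    - [[0,0,0],[-0.3,0,3],0]
    - [[0,0,0],[0,0,0],0]
    - [[0,0,0],[0,0,0],0]
    - [[0,0,0],[0,0,0],0]

```text
clock: 24.42
position: [0.614, 0.2248, 0.1418]
ee_rot: [-0.001, 0.993, 0.116, -0.001]
contact_force: [0.4, -0.4, 0.2]
width: 0.0001
gripper_force: 0.0
```

```bash
python3 - <<'E'
from h import *
p=rep()
blob("side",*BLU,(225,120,50,100))
blob("top",*BLU,(130,170,80,100))
for z in (.094,.098,.104): print(z,[proj(n,[.6143,.2242,z]).round(1) for n in C])
E
```

```text
t 24.425 p [0.614  0.2248 0.1418] w 0.0001 F [ 0.4 -0.4  0.2] q [0.24 0.44 1.44 0.   1.26 1.58]
side bbox [246, 174, 20, 10] n 153 [255.5, 178.2]
side bbox [245, 185, 3, 8] n 14 [245.8, 188.4]
side bbox [252, 184, 16, 11] n 122 [259.6, 189.7]
side bbox [245, 197, 4, 8] n 22 [246.6, 200.5]
side bbox [254, 196, 14, 11] n 105 [260.5, 201.8]
top bbox [146, 177, 38, 31] n 694 [165.1, 193.1]
top bbox [153, 223, 27, 22] n 367 [168.0, 235.1]
0.094 [array([166.6, 231.6]), array([255.2, 179.2])]
0.098 [array([166. , 231.4]), array([255.1, 177.8])]
0.104 [array([165.1, 231.1]), array([255. , 175.7])]
```

Call:
drive_tool:
  rows:
    - [[0,0,0],[0,0,-2],0]
    - [[0,0,0],[0,0,-1],0]
    - [[0,0,0],[0,0,-0.5],0]
    - [[0,0,0],[0,0,-0.5],0]
    - [[0,0,0],[0,0,0],0]

```text
clock: 25.15
position: [0.6148, 0.225, 0.1028]
ee_rot: [-0.001, 0.993, 0.116, 0.0]
contact_force: [-0.3, 0.1, 0.3]
width: -0.0001
gripper_force: 0.0
```

Call:
drive_tool:
  rows:
    - [[0,0,0],[0,0,-0.4],0]
    - [[0,0,0],[0,0,-0.4],0]
    - [[0,0,0],[0,0,0],0]

```text
clock: 25.52
position: [0.6145, 0.2249, 0.0946]
ee_rot: [-0.001, 0.993, 0.116, 0.0]
contact_force: [-0.4, -0.1, -0.4]
width: -0.0001
gripper_force: 0.0
```

Call:
drive_tool:
  rows:
    - [[0,0,0],[0,0,-0.3],0]
    - [[0,0,0],[0,0,-0.3],0]
    - [[0,0,0],[0,0,0],0]

```text
clock: 25.9
position: [0.6146, 0.2249, 0.0886]
ee_rot: [-0.001, 0.993, 0.116, 0.0]
contact_force: [-1.1, 0.3, 0.5]
width: 0.0005
gripper_force: 0.0
```

Call:
drive_tool:
  rows:
    - [[0,0,0],[0,0,-0.2],0]
    - [[0,0,0],[0,0,-0.2],0]
    - [[0,0,0],[0,0,0],0]

```text
clock: 26.28
position: [0.6147, 0.2249, 0.0847]
ee_rot: [-0.001, 0.993, 0.116, 0.0]
contact_force: [-0.2, 0.1, -0.1]
width: 0.0002
gripper_force: 0.0
```

Call:
drive_tool:
  rows:
    - [[0,0,0],[0,0,-0.2],0]
    - [[0,0,0],[0,0,0],0]

```text
clock: 26.52
position: [0.6149, 0.225, 0.083]
ee_rot: [-0.002, 0.993, 0.116, 0.001]
contact_force: [0.4, 0.6, -0.4]
width: 0.0
gripper_force: 0.0
```

Call:
drive_tool:
  rows:
    - [[0,0,0],[0,0,-0.2],0]
    - [[0,0,0],[0,0,0],0]

```text
clock: 26.78
position: [0.615, 0.225, 0.0813]
ee_rot: [-0.002, 0.993, 0.116, 0.001]
contact_force: [-0.3, -0.6, 2.7]
width: 0.0
gripper_force: 1.3
```

Call:
drive_tool:
  rows:
    - [[0,0,0],[0,0,-0.2],0]
    - [[0,0,0],[0,0,0],0]

```text
clock: 27.02
position: [0.6152, 0.2251, 0.0811]
ee_rot: [-0.002, 0.993, 0.116, 0.001]
contact_force: [-2.7, -0.9, 10.8]
width: 0.0001
gripper_force: 5.5
```

Call:
drive_tool:
  rows:
    - [[0,0,0],[0,0,-0.2],0]
    - [[0,0,0],[0,0,0],0]

```text
clock: 27.28
position: [0.6155, 0.2252, 0.081]
ee_rot: [-0.002, 0.993, 0.116, 0.002]
contact_force: [-4.0, -1.2, 18.8]
width: -0.0006
gripper_force: 9.4
```

```bash
python3 -c "
from h import *
rep();blob('side',*BLU,(225,120,50,100))"
```

```text
t 27.275 p [0.6155 0.2252 0.081 ] w -0.0006 F [-4.  -1.2 18.8] q [0.24 0.49 1.53 0.   1.12 1.58]
side bbox [246, 176, 20, 8] n 90 [255.6, 180.2]
side bbox [252, 185, 16, 11] n 123 [259.8, 190.5]
side bbox [245, 186, 3, 8] n 12 [246.1, 189.5]
side bbox [254, 197, 14, 11] n 108 [260.5, 202.7]
side bbox [245, 198, 4, 8] n 22 [246.8, 201.9]
```

The platform is on its hard stop (18.8 N with no further travel). Lifting off and going to the switch's right side.

Call:
drive_tool:
  rows:
    - [[0,0,0],[0,0,0.5],0]
    - [[0,0,0],[0,0,2.5],0]
    - [[0,0,0],[0,0,4],0]
    - [[0,0,0],[0,0,5],0]
    - [[0,0,0],[0,0,5],0]
    - [[0,0,0],[-1.5,-3.5,1],0]
    - [[0,0,0],[-1.5,-3.5,0],0]
    - [[0,0,0],[-1.5,-3.5,0],0]

```text
clock: 28.32
position: [0.5693, 0.1191, 0.2565]
ee_rot: [-0.001, 0.993, 0.116, 0.0]
contact_force: [-0.5, -1.1, 0.6]
width: 0.0002
gripper_force: 0.0
```

```bash
python3 - <<'E'
from h import *
rep();blob('side',*BLU,(225,120,50,100));blob("top",*BLU,(130,200,60,60));print([proj(n,[.6143,.2242,.094]).round(1) for n in C])
E
```

```text
t 28.325 p [0.5693 0.1191 0.2565] w 0.0002 F [-0.5 -1.1  0.6] q [0.08 0.27 1.42 0.   1.45 1.42]
side bbox [246, 174, 20, 11] n 159 [255.5, 178.9]
side bbox [252, 185, 16, 11] n 118 [259.6, 190.6]
side bbox [245, 186, 3, 7] n 14 [245.8, 189.0]
side bbox [254, 197, 14, 11] n 108 [260.5, 202.7]
side bbox [245, 198, 4, 8] n 25 [246.4, 201.6]
[array([166.6, 231.6]), array([255.2, 179.2])]
```

Call:
drive_tool:
  rows:
    - [[0,0,-0.108],[-1.5,-4,0],0]
    - [[0,0,-0.108],[-1.5,-4,0],0]
    - [[0,0,-0.108],[-1.5,-4,0],0]
    - [[0,0,-0.108],[-1.5,-4,0],0]
    - [[-0.033,-0.1625,0],[-1.5,-4,0],0]
    - [[-0.033,-0.1625,0],[-1.5,-4,0],0]
    - [[-0.033,-0.1625,0],[-1.5,-4,0],0]
    - [[-0.033,-0.1625,0],[-1.5,-4,0],0]

```text
clock: 29.42
position: [0.4553, -0.181, 0.2551]
ee_rot: [0.021, 0.951, -0.091, 0.295]
contact_force: [-0.3, 0.0, -1.1]
width: -0.0001
gripper_force: 0.0
```

```bash
python3 - <<'E'
from h import *
p=rep();print("turn",turnto(stand()).round(3))
for h,y in ((.11,-.05),(.01,-.05)): t=P+h*N+y*Y; print(t.round(4),((t-p)*100).round(2))
E
```

```text
t 29.425 p [ 0.4553 -0.181   0.2551] w -0.0001 F [-0.3  0.  -1.1] q [-0.78 -0.16  2.06  0.47  0.8   0.72]
turn [-0.026 -0.06  -0.013]
[ 0.5832 -0.2425  0.1612] [12.78 -6.15 -9.39]
[ 0.6435 -0.2548  0.0824] [ 18.82  -7.38 -17.27]
```

Call:
drive_tool:
  rows:
    - [[-0.026,-0.06,-0.013],[0,-3,0],0]
    - [[0,0,0],[1.3,-3.15,-1],0]
    - [[0,0,0],[2.5,0,-1.8],0]
    - [[0,0,0],[3,0,-2.2],0]
    - [[0,0,0],[3,0,-2.2],0]
    - [[0,0,0],[3,0,-2.2],0]
    - [[0,0,0],[0,0,0],0]

```text
clock: 30.3
position: [0.5856, -0.2412, 0.1585]
ee_rot: [0.03, 0.942, -0.094, 0.321]
contact_force: [-0.9, 0.7, -0.0]
width: 0.0
gripper_force: 0.0
```

```bash
python3 - <<'E'
from h import *
p=rep();print("turn",turnto(stand()).round(3))
for h,y in ((.01,-.05),): t=P+h*N+y*Y; print(t.round(4),((t-p)*100).round(2))
E
```

```text
t 30.3 p [ 0.5856 -0.2412  0.1585] w 0.0 F [-0.9  0.7 -0. ] q [-0.67  0.16  2.05  0.74  0.43  0.5 ]
turn [-0.005 -0.007 -0.003]
[ 0.6435 -0.2548  0.0824] [ 5.8  -1.36 -7.61]
```

Call:
drive_tool:
  rows:
    - [[0,0,0],[1.6,-0.4,-2.1],0]
    - [[0,0,0],[1.6,-0.4,-2.1],0]
    - [[0,0,0],[1.6,-0.4,-2.1],0]
    - [[0,0,0],[0.6,-0.1,-0.8],0]
    - [[0,0,0],[0.4,-0.1,-0.5],0]
    - [[0,0,0],[0,0,0],0]

```text
clock: 31.05
position: [0.6425, -0.2565, 0.0855]
ee_rot: [0.032, 0.941, -0.094, 0.322]
contact_force: [-0.3, -0.0, 0.2]
width: 0.0
gripper_force: 0.0
```

Call:
drive_tool:
  rows:
    - [[0,0,0],[0.2,1.0,0],0]
    - [[0,0,0],[0.2,1.0,0],0]
    - [[0,0,0],[0,0,0],0]

```text
clock: 31.42
position: [0.6468, -0.236, 0.086]
ee_rot: [0.032, 0.941, -0.094, 0.323]
contact_force: [-0.5, -1.8, 0.0]
width: -0.0
gripper_force: 1.1
```

Call:
drive_tool:
  rows:
    - [[0,0,0],[0.1,0.5,0],0]
    - [[0,0,0],[0.1,0.5,0],0]
    - [[0,0,0],[0.1,0.5,0],0]
    - [[0,0,0],[0.1,0.5,0],0]
    - [[0,0,0],[0,0,0],0]

```text
clock: 32.05
position: [0.6505, -0.2154, 0.0848]
ee_rot: [0.031, 0.942, -0.094, 0.322]
contact_force: [-0.4, -0.4, -0.4]
width: 0.0001
gripper_force: 0.0
```

```bash
python3 -c "
from h import *
p=rep();print(((p-P)@N).round(4),((p-P)@Y).round(4));red()"
```

```text
t 32.05 p [ 0.6505 -0.2154  0.0848] w 0.0001 F [-0.4 -0.4 -0.4] q [-0.53  0.34  2.05  1.04  0.24  0.28]
0.0126 -0.01
top [269, 203, 29, 28, 631] [282.7, 216.6]
top [381, 212, 7, 6, 32] [383.9, 214.3]
side [276, 225, 24, 21, 345] [289.2, 233.8]
side [322, 299, 3, 4, 9] [323.1, 300.9]
side [325, 318, 6, 6, 26] [327.4, 320.4]
0.45 [[383.0, 215.0], [389.0, 209.0], [310.0, 284.0], [321.0, 299.0]]
0 [[394.0, 219.0], [391.0, 210.0], [309.0, 290.0], [321.0, 301.0]]
-0.45 [[404.0, 219.0], [393.0, 210.0], [312.0, 299.0], [322.0, 303.0]]
```

Top view: bat tip at (383,214), so it is on. Withdrawing.

Call:
drive_tool:
  rows:
    - [[0,0,0],[-0.3,-1.5,0],0]
    - [[0,0,0],[-2.4,0.5,3.15],0]
    - [[0,0,0],[-2.4,0.5,3.15],0]
    - [[0,0,0],[-2.4,0.5,3.15],0]
    - [[0,0,0],[-3,0,3],0]
    - [[0,0,0],[-4,-1,2],4]
    - [[0,0,0],[-4,-2,0],4]
    - [[0,0,0],[-3,-2,0],4]

```text
clock: 33.15
position: [0.4339, -0.2676, 0.2306]
ee_rot: [0.033, 0.941, -0.094, 0.323]
contact_force: [0.2, -0.5, -0.4]
width: 0.0397
gripper_force: 0.0
```

Call:
drive_tool:
  rows:
    - [[0,0,0],[0,0,0],4]
    - [[0,0,0],[0,0,0],4]

```text
clock: 33.4
position: [0.4354, -0.267, 0.2298]
ee_rot: [0.032, 0.941, -0.095, 0.322]
contact_force: [0.2, 0.9, -0.2]
width: 0.0398
gripper_force: 0.0
```

```bash
python3 - <<'E'
from h import *
rep();red()
for n in C: blob(n,*BLU,(225,120,50,100) if n=="side" else (130,200,60,60))
im=eyes.get_image("side")[:,:,::-1]; cv2.imwrite("pics/final.png",cv2.resize(im[110:380,150:510],(800,600),interpolation=cv2.INTER_CUBIC))
E
```

```text
t 33.4 p [ 0.4354 -0.267   0.2298] w 0.0398 F [ 0.2  0.9 -0.2] q [-1.04 -0.09  2.11  0.71  0.79  0.3 ]
top [269, 203, 29, 28, 636] [282.7, 216.6]
top [381, 212, 7, 6, 29] [383.7, 214.2]
side [277, 225, 23, 20, 400] [288.0, 234.7]
side [310, 284, 15, 19, 84] [317.3, 293.0]
side [325, 318, 6, 6, 26] [327.4, 320.4]
0.45 [[383.0, 215.0], [389.0, 209.0], [310.0, 284.0], [321.0, 299.0]]
0 [[394.0, 219.0], [391.0, 210.0], [309.0, 290.0], [321.0, 301.0]]
-0.45 [[404.0, 219.0], [393.0, 210.0], [312.0, 299.0], [322.0, 303.0]]
top bbox [149, 200, 30, 9] n 159 [160.6, 202.7]
top bbox [153, 219, 28, 27] n 584 [166.3, 231.7]
side bbox [246, 174, 20, 11] n 159 [255.5, 178.9]
side bbox [252, 185, 16, 11] n 118 [259.6, 190.6]
side bbox [245, 186, 3, 7] n 14 [245.8, 189.0]
side bbox [254, 197, 14, 11] n 107 [260.5, 202.6]
side bbox [245, 198, 4, 8] n 26 [246.5, 201.5]
```

View pics/final.png

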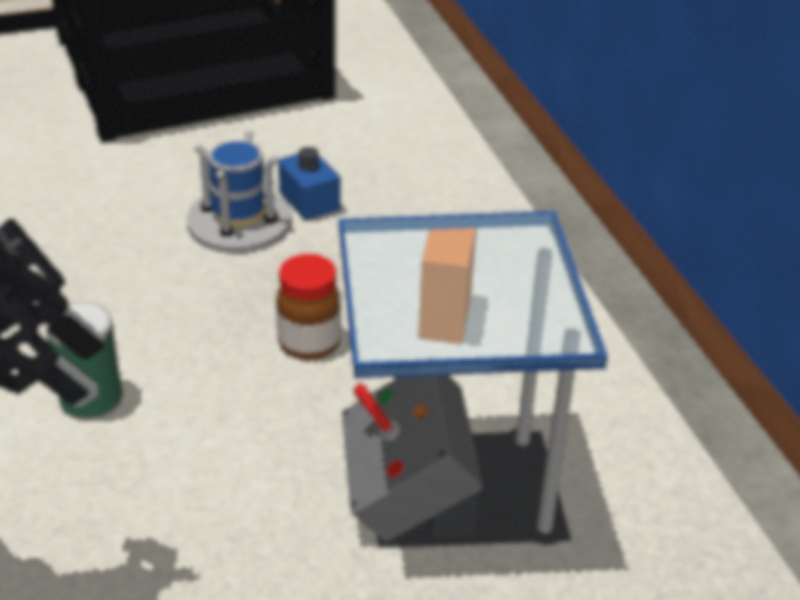

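The picture shows both tins stacked level in the cage around (237,180), with the pile just below the rod tops. The bat leans to the green dot at (360,390), the bystanders are standing, and the arm is clear.

```bash
python3 -c "
from rig import job
print(job.sign_off())"
```

```text
the job is handed in; nothing more can be done
None
```

The job is handed in at about 33 s: I flipped the switch off, loaded both tins and pressed the pile onto its stop, then flipped the switch back on and moved the arm clear, with the tall can, jar and carton still standing.

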